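# Uncap a gas cylinder of unknown thread hand

## Robot

A 6-joint arm with a two-finger parallel gripper is mounted at the origin on the work surface. World frame = base frame: x ahead of the robot, y to its left, z up, the work surface at z = 0. Lengths are in mm, angles in rad, forces in N, time in s.
With the tool pointing down it reaches from about 275 to 825 mm from the base axis. Payload 4.9 kg.
Tool frame: the origin (TCP) lies midway between the tips of the shut fingers; the grasp point (between the pads) lies behind it (manip.hold_point_z is the z of the grasp point in the tool frame, in mm); z points along the fingers, y is the line along which they close (so a half turn about z gives the same grasp; the last joint's range is limited). The gripper opens to 85 mm and grips with 20 to 120 N. Pads are 22 mm wide; open, the fingers measure 114 mm over their backs; the gripper's body (76 mm by 85 mm) begins 54 mm behind the grasp point. The pads swing forward as they close: fully open they stand 13 mm farther back than shut.
Start: joints at [1.146, 0.326, -0.193, 1.052, 0, 1.437], TCP at [157.689, 526.928, 231.281] pointing down, gripper open.
Joint ranges: [-2.65, 2.65], [-0.97, 1.79], [-1.3, 1.35], [-1.93, 2.1], [-1.47, 1.37], [-3.14, 3.14]. Speed limits (rad/s): [2.57, 2.57, 3.14, 3.14, 3.14, 3.14].

## Interface

Orientations are given as a unit quaternion [x, y, z, w].
In Python, from bench import manip gives the robot as it stands.
- The arm moves only by the tool apply_moves, never from a script. Its arguments are lists of equal length, an entry for each row: "dp": the shift along the world's x, y, z in cm, a list of three; "dr": the turn, a rotation vector about the world's x, y, z in rad, a list of three; "claw": the gripper command: -1 is shut, 1 is fully open, values between are in proportion. In form: {"dp": [[x, y, z], ...], "dr": [[rx, ry, rz], ...], "claw": [claw, ...]}. A call has 1 to 5 rows; each row is the pose to reach, as a shift and turn from the pose commanded when the call began; what a row does not reach only later rows make up. A row lasts 1/10 s, in which the tool goes at most 50 mm and 8.59 degrees, less where a joint would pass 70% of its speed; a pose out of reach is approached as far as the arm can. A call with a gripper value outside its range is refused whole. The fingers move at their own pace and stop on an object; "newtons" is the grip in N (left out, the last holds). Time passes only in rows, so rows that repeat a pose let the fingers close. It gives the time, the measured TCP pose, the force, the opening and the grip force at its end, in the units of the state.
- manip.read_state(): the state, without advancing time (a new reading comes with each control period).
- manip.camera(name): name is "scene" or "top"; returns a dict with "frame" (400x640x3 uint8, red, green, blue), "fx", "fy", "cx", "cy" (pixels), "eye" and "attitude" of the camera in the world. Camera axes: x right, y down, z forward; pixel columns grow to the right and rows downward; lengths in mm; the calibration is good to about 2 mm. A picture is of the moment at which its call begins. There is no depth.
- manip.job_done(): hands the job in; it is judged then, once.
The state is a dict: "time_s": time; "joint_pos": joint angles; "dq": joint speeds; "tau": joint torques, N m; "ee_pos": TCP position; "ee_rot": TCP orientation; "ft_force": force on the tool from outside, world axes, zero at the start; "torque": the same for the moment, N m; "finger_gap": opening from 0.0 (shut) to 1.0 (fully open); "grasp_force": force on a finger pad.
Only numpy, scipy, OpenCV 4.12 (cv2) and the standard library are available. Lean on these libraries where they do the work, as an engineer would, in place of code of your own. Each camera call takes 0.05 s, during which the arm holds its last target. There are 200 camera calls.

## Task

Swing the lid of the grey brazing-gas case all the way open until it rests on its stop. The case holds two cylinders: one already carries its hose adapter, which stays on; unscrew the plain round cap of the other. Nobody knows whether its thread is left- or right-handed, so be ready to try it both ways; take the cap off and finish still holding it in the gripper, still and level, lifted at least 5 cm above where it sat; leave the things lying around the case alone.

Things in the scene. Friction and masses are not known exactly. Their poses are not given: they have to be found in the camera images.
- case: fixed grey sheet-steel case, an open box 160 (its x) x 260 (its y) x 115 mm high without the lid, walls 4 mm; origin: centre of its underside, on the bench. Its x axis points from the front (handle side, towards the robot) to the hinge side. Two 70 mm cylinders are clamped upright in it and cannot turn
- lid (a joint): angle of the case's lid, rad: 0 shut, grows as it opens, 1.70 resting on its stop (just past upright). The lid is 160 x 260 mm, 50 mm deep, 0.36 to 0.56 kg, hinged along the far top edge of the case (parallel to the case's y); it falls shut from below about 1.2 and falls open onto its stop from above that. Its latches are undone
- lid_handle (a point): middle of the steel bar handle on the lid's front face: a round bar 110 mm long parallel to the case's y, about 10 mm thick, 35 mm out from the face, 25 mm below the lid's top when shut; it moves with the lid, and lies 195 mm in front of and 25 mm above the hinge line when shut
- lid_hinge (a point): middle of the lid's hinge line, 80 mm behind the case's centre, 115.5 mm above the bench
- cap: plain round ribbed brass cap, 52 mm in diameter, 32 mm high, 0.14 to 0.28 kg, screwed mouth-down on the neck of one of the two cylinders. Origin: centre of its open underside, 118 mm above the bench when screwed home: it then stands wholly above the case's rim, hidden under the shut lid. Its z axis points up; when home its x lies along the case's x
- adapter: brass hose adapter screwed on the other cylinder: same 52 mm body, 32 mm high, with a hose barb 9 to 12 mm thick and 28 mm long sticking out level towards the case's front. Stays where it is. Origin as for the cap
- neck_left (a point): top of the brass neck of the cylinder at the case's y = +62 mm, x = 0, 144 mm above the bench. One neck has a left-hand and one a right-hand thread; which is which changes and is hidden under the cap and the adapter
- neck_right (a point): the same for the cylinder at y = -62 mm. Both have a coarse quick thread: turned the wrong way the cap meets a hard stop at once; the right way it rises about 2 mm per rad and comes free after about 1.15 rad (66 degrees); from there to 2.2 rad it lifts straight off. Within the thread it cannot be pulled off
- tube: bystander: glass radio valve, 38 mm in diameter, 78 mm high, standing on the bench; origin: centre of its underside
- flux: bystander: small jar of flux with a screw lid, 60 mm in diameter, 45 mm high; origin: centre of its underside
- wrench: bystander: steel wrench 170 mm long lying on the bench; origin at its middle
- driver: bystander: screwdriver 180 mm long lying on the bench; origin at its middle

How it is judged:
By the outcome, as a careful person would: the job done as asked, in the order asked, and still so for the second after the job is handed in, while the arm keeps its last pose, push and grip.
It also fails if it takes over 58 s, if anything falls off the work surface, if the arm or the gripper's body presses on something with over 40 N, if the wrist force passes 120 N, or if a joint passes its speed limit or range.

## Working session

There is one attempt and no reset: what is moved stays moved. The work goes in short steps, Python scripts to look and compute and a tool call to move; the robot and the scene stay as the last step left them, time stands still between calls to the robot, and variables do not carry over. Pictures are saved under pics/ and viewed, at most 10 in all, crops included, and the job is handed in when it is done.

Besides the shell and the picture viewer there is one more tool, called after "Request:" in YAML: its name, and indented under it one key for each argument. apply_moves: Moves the arm, as the interface text tells. Its arguments: {"type":"object","properties":{"dp":{"type":"array","items":{"type":"array","items":{"type":"number"}}},"dr":{"type":"array","items":{"type":"array","items":{"type":"number"}}},"claw":{"type":"array","items":{"type":"number"}},"newtons":{"type":"number"}},"required":["dp","dr","claw"]}

```bash
mkdir -p pics; ls
python3 - <<'E'
from bench import manip
import cv2
print(manip.hold_point_z, manip.read_state())
for n in("scene","top"):
    c=manip.camera(n); cv2.imwrite(f"pics/{n}0.png",c["frame"][:,:,::-1]); print({k:v for k,v in c.items() if k!="frame"})
E
```

```text
pics
-18.700000000000003 {'time_s': 0.0, 'joint_pos': array([ 1.14581005e+00,  3.26972489e-01, -1.93595890e-01,  1.05198903e+00,
        2.82016143e-05,  1.43659449e+00]), 'dq': array([-1.56372391e-05,  2.62454155e-04, -7.07533325e-04,  1.84736127e-03,
       -1.60722803e-03,  5.11459270e-04]), 'tau': array([-3.36309076e-04, -4.43403375e+01,  2.62441295e+01,  1.55687181e-02,
       -1.48354870e-04,  2.43315469e-06]), 'ee_pos': array([157.42559727, 526.37863622, 230.48169751]), 'ee_rot': array([ 1.44880476e-01,  9.89448772e-01, -8.42458390e-04, -2.56552823e-04]), 'ft_force': array([ 0.34388571, -0.98839469, -0.56420575]), 'torque': array([-0.05224484,  0.05842847,  0.01554453]), 'grasp_force': 0.0, 'finger_gap': 0.9988238524328702}
{'fx': 382.968038492016, 'fy': 382.968038492016, 'cx': 324.42306035825027, 'cy': 198.88994255053996, 'eye': array([1135.6919733 , -197.1440905 ,  849.22451123]), 'attitude': array([ 0.75129118,  0.56025695, -0.20657162, -0.28107272])}
{'fx': 417.98922654261867, 'fy': 417.98922654261867, 'cx': 316.6417670796493, 'cy': 202.89108701983307, 'eye': array([ 465.65382422,  -13.1856366 , 1142.61173723]), 'attitude': array([-0.69805891,  0.71488958, -0.01429317,  0.03797829])}
```

View pics/scene0.png

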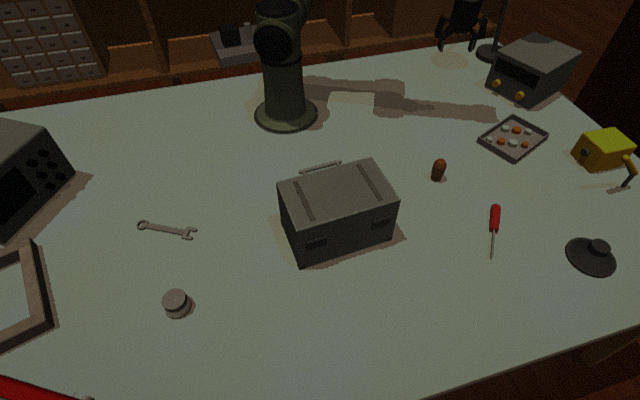

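View pics/top0.png

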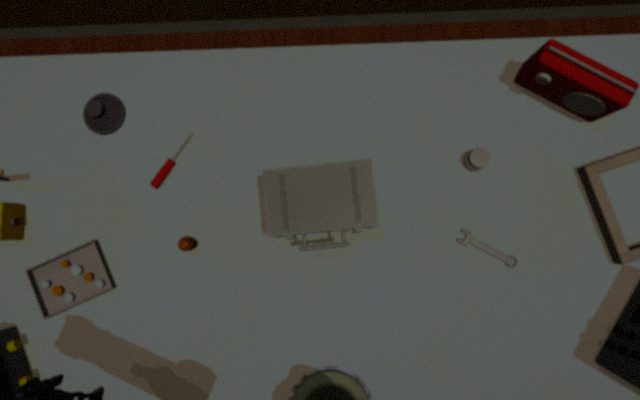

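The scene view shows the case with its handle facing the robot, at about (320,168). The top view shows the lid quad around (262-378, 160-235) and the handle at about (318,243). I'll enlarge the crops next.

Run:
```python
import cv2,numpy as np
a=cv2.imread("pics/top0.png")[145:265,245:395]
b=cv2.imread("pics/scene0.png")[145:275,265:415]
f=lambda i:cv2.convertScaleAbs(cv2.resize(i,None,fx=4,fy=4,interpolation=cv2.INTER_CUBIC),alpha=1.8)
cv2.imwrite("pics/t1.png",f(a));cv2.imwrite("pics/s1.png",f(b))
```

```text
(no output)
```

View pics/t1.png

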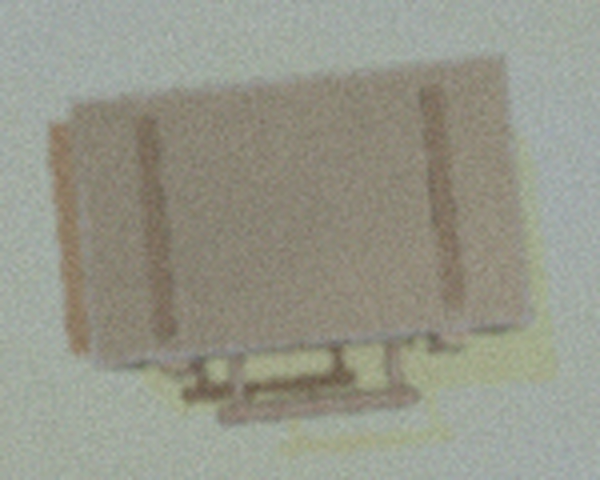

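View pics/s1.png

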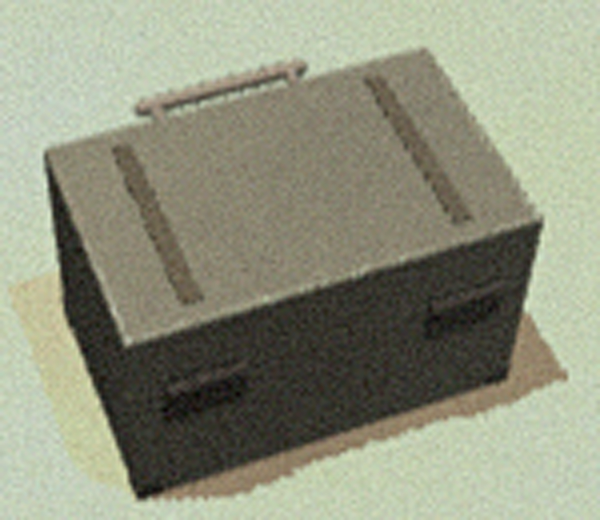

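Top crop: the lid's top corners are at (75,103), (505,57), (530,325) and (95,365), and the bar ends are at (222,415) and (415,398). Scene crop: the lid's top corners are at (45,150), (428,48), (543,220) and (128,345), and the bottom hinge-side corners are at (140,495) and (505,380).

```bash
cat > h.py <<'E'
import numpy as np,cv2
from scipy.spatial.transform import Rotation as R
from scipy.optimize import least_squares
CAM={'scene':(382.968,324.423,198.890,[1135.692,-197.144,849.2245],[0.75129118,0.56025695,-0.20657162,-0.28107272]),
'top':(417.989,316.642,202.891,[465.654,-13.1856,1142.6117],[-0.69805891,0.71488958,-0.01429317,0.03797829])}
def proj(n,P):
    f,cx,cy,e,q=CAM[n]; p=(np.atleast_2d(P)-e)@R.from_quat(q).as_matrix()
    return p[:,:2]/p[:,2:]*f+[cx,cy]
def ray(n,uv,z):
    f,cx,cy,e,q=CAM[n]; d=R.from_quat(q).as_matrix()@[(uv[0]-cx)/f,(uv[1]-cy)/f,1]
    return np.array(e)+d*(z-e[2])/d[2]
E
python3 - <<'E'
from h import *
C=lambda x,y,z:(x,y,z)
L=[C(80,130,165.5),C(80,-130,165.5),C(-80,-130,165.5),C(-80,130,165.5)]
top=np.array([[75,103],[505,57],[530,325],[95,365],[222,415],[415,398]])/4+[244.6,144.6]
tp=np.array(L+[C(-115,55,140.5),C(-115,-55,140.5)])
sc=np.array([[45,150],[428,48],[543,220],[128,345],[140,495],[505,380]])/4+[264.6,144.6]
sp=np.array([C(-80,-130,165.5),C(-80,130,165.5),C(80,130,165.5),C(80,-130,165.5),C(80,-130,0),C(80,130,0)])
def W(v,p): 
    return p@R.from_euler('z',v[2]).as_matrix().T+[v[0],v[1],0]
f=lambda v:np.r_[proj('top',W(v,tp))-top,proj('scene',W(v,sp))-sc].ravel()
s=least_squares(f,[460,-10,0.1],x_scale=[10,10,.1]);print(s.x);print(s.fun.reshape(-1,2).round(1))
print('handle',W(s.x,np.array([[-115,0,140.5],[80,0,115.5],[0,62,118],[0,-62,118]])))
for n,uv,z in(('top',(188,243),0),('top',(155,187),0),('top',(192,135),0),('top',(478,160),20)):print(ray(n,uv,z))
E
```

```text
[5.51626734e+02 1.21025432e+01 7.17334537e-02]
[[-1.8 -1.3]
 [ 0.3 -0.7]
 [ 1.2  0.1]
 [-1.   0.6]
 [ 1.2 -0.3]
 [-1.2 -0.3]
 [-0.3 -1. ]
 [-0.2 -0.9]
 [ 0.2 -0.5]
 [-1.  -0.4]
 [-0.5  0.8]
 [ 0.1 -0.3]]
handle [[436.92248471   3.860269   140.5       ]
 [631.42099519  17.83629922 115.5       ]
 [547.18307359  73.94309528 118.        ]
 [556.07039537 -49.73800882 118.        ]]
[449.00199334 380.83388126   0.        ]
[606.49641918 473.88473231   0.        ]
[750.45965287 369.58502882   0.        ]
[ 653.63537739 -411.51964459   20.        ]
```

Request:
apply_moves:
  dp:
    - [1.86, -3.48, 0]
    - [3.72, -6.96, 0]
    - [5.6, -10.4, 0]
    - [7.4, -13.9, 0]
    - [9.3, -17.4, 0]
  dr:
    - [0, 0, -0.08]
    - [0, 0, -0.16]
    - [0, 0, -0.24]
    - [0, 0, -0.32]
    - [0, 0, -0.4]
  claw: [-0.4, -0.4, -0.4, -0.4, -0.4]
  newtons: 30

```text
time_s: 0.6
ee_pos: [250.8, 351.4, 231.0]
ee_rot: [0.34, 0.94, -0.0, -0.0]
ft_force: [1.4, -0.6, 0.6]
finger_gap: 0.302
grasp_force: 0.0
```

Request:
apply_moves:
  dp:
    - [1.86, -3.48, 0]
    - [3.72, -6.96, 0]
    - [5.6, -10.4, 0]
    - [7.4, -13.9, 0]
    - [9.3, -17.4, 0]
  dr:
    - [0, 0, -0.08]
    - [0, 0, -0.16]
    - [0, 0, -0.24]
    - [0, 0, -0.32]
    - [0, 0, -0.4]
  claw: [-0.4, -0.4, -0.4, -0.4, -0.4]

```text
time_s: 1.1
ee_pos: [343.8, 177.4, 231.2]
ee_rot: [0.52, 0.854, -0.0, -0.0]
ft_force: [-0.0, 0.2, 0.4]
finger_gap: 0.299
grasp_force: 0.0
```

Request:
apply_moves:
  dp:
    - [1.86, -3.48, 0]
    - [3.72, -6.96, 0]
    - [5.6, -10.4, 0]
    - [7.4, -13.9, 0]
    - [9.3, -17.4, 0]
  dr:
    - [0, 0, -0.08]
    - [0, 0, -0.16]
    - [0, 0, -0.24]
    - [0, 0, -0.32]
    - [0, 0, -0.4]
  claw: [-0.4, -0.4, -0.4, -0.4, -0.4]

```text
time_s: 1.6
ee_pos: [436.9, 3.4, 231.1]
ee_rot: [0.68, 0.734, -0.0, -0.0]
ft_force: [1.0, 0.9, 0.4]
finger_gap: 0.295
grasp_force: 0.0
```

```bash
cat >> h.py <<'E'
def shot(name,boxes):
    from bench import manip
    out=[]
    for n,x,y,w,hh,s in boxes:
        i=manip.camera(n)["frame"][y:y+hh,x:x+w,::-1]
        out.append(cv2.convertScaleAbs(cv2.resize(i,(w*s,hh*s),interpolation=cv2.INTER_CUBIC),alpha=1.8))
    H=max(o.shape[0] for o in out)
    cv2.imwrite(f"pics/{name}.png",np.hstack([cv2.copyMakeBorder(o,0,H-o.shape[0],0,0,cv2.BORDER_CONSTANT) for o in out]))
E
python3 - <<'E'
from h import *
shot('a',[('top',270,190,100,130,4),('scene',270,90,100,130,4)])
from bench import manip
print(manip.hold_point_z, manip.read_state()['joint_pos'].round(3))
print(proj('top',[[436.9,3.4,249],[436.9,3.9,140.5]]),proj('scene',[[436.9,3.4,231],[436.9,3.9,140.5]]))
E
```

```text
-18.700000000000003 [-1.650e-01  1.190e-01 -4.630e-01  9.880e-01 -1.000e-03  1.333e+00]
[[323.58513777 247.42516367]
 [324.18465173 245.94098061]] [[319.88536964 139.64642549]
 [320.21822393 166.02147059]]
```

View pics/a.png

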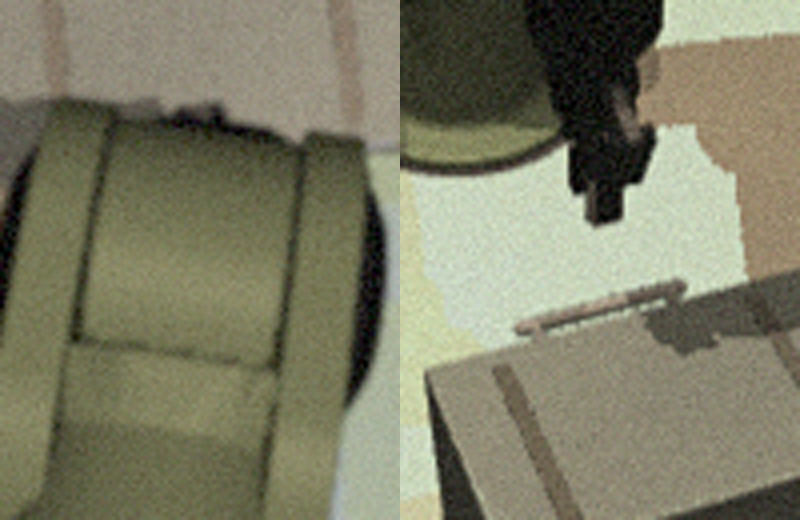

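The fingertips at about (320,145) are straight above the middle of the bar, at about (321,167). I'll descend and grip.

Request:
apply_moves:
  dp:
    - [0, 0, -2.5]
    - [0, 0, -5]
    - [0, 0, -7]
    - [0, 0, -9]
    - [0, 0, -10.9]
  dr:
    - [0, 0, 0]
    - [0, 0, 0]
    - [0, 0, 0]
    - [0, 0, 0]
    - [0, 0, 0]
  claw: [-0.4, -0.4, -0.4, -0.4, -0.4]

```text
time_s: 2.2
ee_pos: [435.7, 5.8, 121.2]
ee_rot: [0.678, 0.735, -0.0, -0.001]
ft_force: [-0.3, -0.5, 6.5]
finger_gap: 0.3
grasp_force: 3.7
```

Request:
apply_moves:
  dp:
    - [0, 0, 0]
    - [0, 0, 0]
    - [0, 0, 0]
    - [0, 0, 0]
    - [0, 0, 0]
  dr:
    - [0, 0, 0]
    - [0, 0, 0]
    - [0, 0, 0]
    - [0, 0, 0]
    - [0, 0, 0]
  claw: [-0.5, -0.7, -1, -1, -1]

```text
time_s: 2.7
ee_pos: [437.6, 5.8, 122.5]
ee_rot: [0.678, 0.735, 0.001, 0.0]
ft_force: [4.7, 2.0, -3.2]
finger_gap: 0.113
grasp_force: 29.2
```

Run:
```python
import numpy as np
r=196.6;p=.1275
P=lambda t:np.array([195-r*np.cos(p+t),r*np.sin(p+t)-25])/10
th=np.arange(0,1.651,.08)
for k in range(0,20,5):
    print([[round(d[0]*.9974,2),round(d[0]*.0717,2),round(d[1],2)] for d in (P(t)-P(th[k]) for t in th[k+1:k+6])])
```

```text
[[np.float64(0.26), np.float64(0.02), np.float64(1.55)], [np.float64(0.65), np.float64(0.05), np.float64(3.07)], [np.float64(1.15), np.float64(0.08), np.float64(4.56)], [np.float64(1.77), np.float64(0.13), np.float64(6.01)], [np.float64(2.51), np.float64(0.18), np.float64(7.4)]]
[[np.float64(0.84), np.float64(0.06), np.float64(1.33)], [np.float64(1.79), np.float64(0.13), np.float64(2.58)], [np.float64(2.83), np.float64(0.2), np.float64(3.75)], [np.float64(3.97), np.float64(0.29), np.float64(4.84)], [np.float64(5.18), np.float64(0.37), np.float64(5.83)]]
[[np.float64(1.29), np.float64(0.09), np.float64(0.89)], [np.float64(2.65), np.float64(0.19), np.float64(1.68)], [np.float64(4.07), np.float64(0.29), np.float64(2.35)], [np.float64(5.53), np.float64(0.4), np.float64(2.91)], [np.float64(7.04), np.float64(0.51), np.float64(3.35)]]
[[np.float64(1.54), np.float64(0.11), np.float64(0.32)], [np.float64(3.09), np.float64(0.22), np.float64(0.51)], [np.float64(4.66), np.float64(0.33), np.float64(0.58)], [np.float64(6.23), np.float64(0.45), np.float64(0.52)], [np.float64(7.78), np.float64(0.56), np.float64(0.34)]]
```

Request:
apply_moves:
  dp:
    - [0.26, 0.02, 1.55]
    - [0.65, 0.05, 3.07]
    - [1.15, 0.08, 4.56]
    - [1.77, 0.13, 6.01]
    - [2.51, 0.18, 7.4]
  dr:
    - [0, 0, 0]
    - [0, 0, 0]
    - [0, 0, 0]
    - [0, 0, 0]
    - [0, 0, 0]
  claw: [-1, -1, -1, -1, -1]

```text
time_s: 3.2
ee_pos: [462.2, 7.6, 196.6]
ee_rot: [0.678, 0.735, 0.001, -0.0]
ft_force: [6.6, 3.2, -7.0]
finger_gap: 0.115
grasp_force: 29.1
```

Request:
apply_moves:
  dp:
    - [0.84, 0.06, 1.33]
    - [1.79, 0.13, 2.58]
    - [2.83, 0.2, 3.75]
    - [3.97, 0.29, 4.84]
    - [5.18, 0.37, 5.83]
  dr:
    - [0, 0, 0]
    - [0, 0, 0]
    - [0, 0, 0]
    - [0, 0, 0]
    - [0, 0, 0]
  claw: [-1, -1, -1, -1, -1]

```text
time_s: 3.7
ee_pos: [510.4, 11.3, 254.4]
ee_rot: [0.678, 0.735, -0.002, -0.003]
ft_force: [-7.4, 1.2, 3.6]
finger_gap: 0.113
grasp_force: 29.6
```

Request:
apply_moves:
  dp:
    - [1.29, 0.09, 0.89]
    - [2.65, 0.19, 1.68]
    - [4.07, 0.29, 2.35]
    - [5.53, 0.4, 2.91]
    - [7.04, 0.51, 3.35]
  dr:
    - [0, 0, 0]
    - [0, 0, 0]
    - [0, 0, 0]
    - [0, 0, 0]
    - [0, 0, 0]
  claw: [-1, -1, -1, -1, -1]

```text
time_s: 4.2
ee_pos: [582.6, 16.9, 289.1]
ee_rot: [0.678, 0.735, -0.0, -0.002]
ft_force: [-1.4, 3.4, 2.9]
finger_gap: 0.111
grasp_force: 31.1
```

Request:
apply_moves:
  dp:
    - [1.54, 0.11, 0.32]
    - [3.09, 0.22, 0.51]
    - [4.66, 0.33, 0.58]
    - [6.23, 0.45, 0.52]
    - [7.78, 0.56, 0.34]
  dr:
    - [0, 0, 0]
    - [0, 0, 0]
    - [0, 0, 0]
    - [0, 0, 0]
    - [0, 0, 0]
  claw: [-1, -1, -1, -1, -1]

```text
time_s: 4.7
ee_pos: [661.0, 22.9, 291.3]
ee_rot: [0.678, 0.735, 0.0, -0.002]
ft_force: [-1.6, 3.7, 0.5]
finger_gap: 0.115
grasp_force: 31.9
```

Request:
apply_moves:
  dp:
    - [0.9, 0.06, -0.1]
    - [1.6, 0.11, -0.25]
    - [1.6, 0.11, -0.25]
    - [1.6, 0.11, -0.25]
    - [1.6, 0.11, -0.25]
  dr:
    - [0, 0, 0]
    - [0, 0, 0]
    - [0, 0, 0]
    - [0, 0, 0]
    - [0, 0, 0]
  claw: [-1, -1, -1, -0.4, -0.4]

```text
time_s: 5.2
ee_pos: [677.3, 21.8, 288.7]
ee_rot: [0.678, 0.735, -0.001, -0.0]
ft_force: [-0.5, 0.1, 0.1]
finger_gap: 0.298
grasp_force: 0.0
```

Request:
apply_moves:
  dp:
    - [0, 0, 2]
    - [0, 0, 5]
    - [0, 0, 8]
    - [-4, 0, 8]
    - [-8, 0, 8]
  dr:
    - [0, 0, 0]
    - [0, 0, 0]
    - [0, 0, 0]
    - [0, 0, 0]
    - [0, 0, 0]
  claw: [-0.3, -0.3, -0.3, -0.3, -0.3]

```text
time_s: 5.7
ee_pos: [598.5, 21.4, 369.3]
ee_rot: [0.678, 0.735, 0.0, 0.001]
ft_force: [-0.2, 0.3, 0.6]
finger_gap: 0.35
grasp_force: 0.0
```

Request:
apply_moves:
  dp:
    - [-5, 0, 0]
    - [-10, 0, 0]
    - [-15, 0, 0]
    - [-20, 0, 0]
    - [-25, 0, 0]
  dr:
    - [0, 0, 0]
    - [0, 0, 0]
    - [0, 0, 0]
    - [0, 0, 0]
    - [0, 0, 0]
  claw: [0, 0.5, 1, 1, 1]

```text
time_s: 6.2
ee_pos: [345.2, 21.9, 368.8]
ee_rot: [0.678, 0.735, -0.0, 0.0]
ft_force: [0.3, 0.6, 1.2]
finger_gap: 0.999
grasp_force: 0.0
```

Run:
```python
from h import *
from bench import manip
shot('b',[('top',240,110,160,150,3),('scene',260,60,100,150,3)])
print(manip.read_state()['joint_pos'].round(3))
```

```text
[-1.500e-01 -1.340e-01 -3.600e-01  1.346e+00 -1.000e-03  1.342e+00]
```

View pics/b.png

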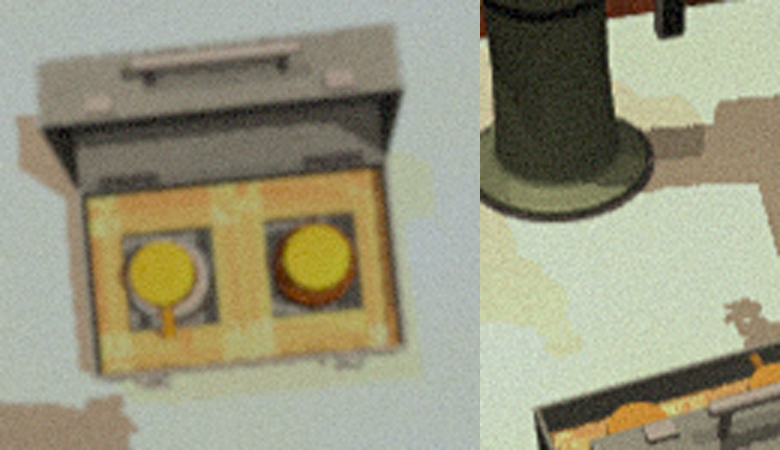

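The lid stands open on its stop. The adapter with its barb is on the left, at crop (163,275), and the plain cap is on the right, at crop (320,255), which is full-image (346.5,194.8).

Run:
```python
from h import *
print(ray('top',(320/3+239.8,255/3+109.8),150),ray('top',(163/3+239.8,273/3+109.8),150))
```

```text
[557.12744715 -52.17505595 150.        ] [545.9589466   72.91686578 150.        ]
```

Request:
apply_moves:
  dp:
    - [4.2, -1.5, 0]
    - [8.4, -2.9, 0]
    - [12.6, -4.4, 0]
    - [16.8, -5.8, 0]
    - [21.1, -7.3, -1]
  dr:
    - [0, 0, 0]
    - [0, 0, 0]
    - [0, 0, 0]
    - [0, 0, 0]
    - [0, 0, 0]
  claw: [1, 1, 1, 1, 1]
  newtons: 60

```text
time_s: 6.8
ee_pos: [561.2, -52.0, 360.0]
ee_rot: [0.678, 0.735, 0.0, 0.001]
ft_force: [-0.4, 0.4, 0.6]
finger_gap: 1.003
grasp_force: 0.0
```

Request:
apply_moves:
  dp:
    - [0, 0, -4]
    - [0, 0, -8]
    - [0, 0, -12]
    - [0, 0, -16]
    - [0, 0, -18]
  dr:
    - [0, 0, 0]
    - [0, 0, 0]
    - [0, 0, 0]
    - [0, 0, 0]
    - [0, 0, 0]
  claw: [1, 1, 1, 1, 1]

```text
time_s: 7.3
ee_pos: [556.8, -50.9, 175.1]
ee_rot: [0.678, 0.735, -0.002, -0.002]
ft_force: [0.1, 0.5, 0.1]
finger_gap: 0.998
grasp_force: 0.0
```

Run:
```python
from h import *
from bench import manip
shot('c',[('scene',260,110,130,120,6)])
s=manip.read_state()
print(s['joint_pos'].round(3),s['ee_pos'].round(1))
print((proj('scene',[[556.1,-50,150],[556.1,-50,118],s['ee_pos']])-[260,110])*6)
```

```text
[-2.230e-01  3.920e-01 -2.520e-01  9.350e-01 -1.000e-03  1.269e+00] [555.7 -50.6 173.1]
[[315.32135671 545.87737098]
 [316.79351003 596.49183459]
 [312.45086632 507.2869072 ]]
```

View pics/c.png

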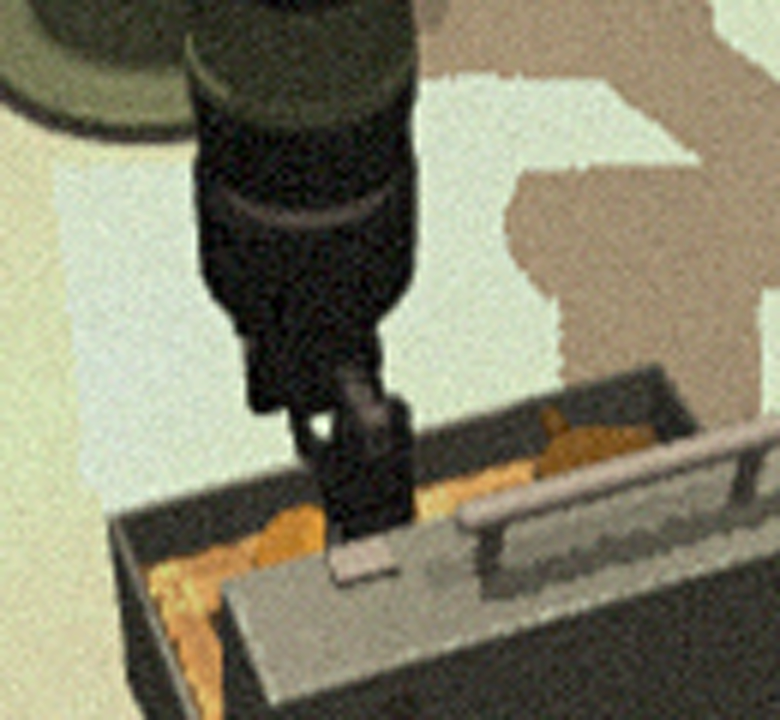

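The open fingers stand above the cap, which is visible at crop (290,530). The near finger is at (370,500), clear of the lid. I'll descend and grip.

Request:
apply_moves:
  dp:
    - [0, 0, -1.5]
    - [0, 0, -3]
    - [0, 0, -4.5]
    - [0, 0, -5.8]
    - [0, 0, -5.8]
  dr:
    - [0, 0, 0]
    - [0, 0, 0]
    - [0, 0, 0]
    - [0, 0, 0]
    - [0, 0, 0]
  claw: [1, 1, 1, 1, 1]

```text
time_s: 7.85
ee_pos: [557.9, -50.8, 119.7]
ee_rot: [0.678, 0.735, -0.001, -0.001]
ft_force: [-0.5, 0.5, -0.3]
finger_gap: 1.0
grasp_force: 0.0
```

Request:
apply_moves:
  dp:
    - [0, 0, 0]
    - [0, 0, 0]
    - [0, 0, 0]
    - [0, 0, 0]
    - [0, 0, 0]
  dr:
    - [0, 0, 0]
    - [0, 0, 0]
    - [0, 0, 0]
    - [0, 0, 0]
    - [0, 0, 0]
  claw: [0.3, 0, -0.5, -1, -1]
  newtons: 60

```text
time_s: 8.35
ee_pos: [558.2, -51.1, 122.3]
ee_rot: [0.678, 0.735, -0.001, 0.0]
ft_force: [-4.1, -0.5, 7.5]
finger_gap: 0.595
grasp_force: 61.9
```

```bash
cat >> h.py <<'E'
def st():
    from bench import manip
    s=manip.read_state()
    print({k:np.round(s[k],3) for k in('time_s','joint_pos','ee_pos','ee_rot','ft_force','torque','finger_gap','grasp_force')})
E
python3 -c "from h import *;st()"
```

```text
{'time_s': np.float64(8.35), 'joint_pos': array([-2.220e-01,  4.410e-01, -3.200e-01,  8.110e-01, -1.000e-03,
        1.269e+00]), 'ee_pos': array([558.161, -51.139, 122.321]), 'ee_rot': array([ 0.678,  0.735, -0.001,  0.   ]), 'ft_force': array([-4.132, -0.474,  7.535]), 'torque': array([-0.146,  1.053,  0.008]), 'finger_gap': np.float64(0.595), 'grasp_force': np.float64(61.938)}
```

Request:
apply_moves:
  dp:
    - [0, 0, 0]
    - [0, 0, 0]
    - [0, 0, -0.4]
    - [0, 0, -0.9]
    - [0, 0, -0.9]
  dr:
    - [0, 0, 0]
    - [0, 0, 0]
    - [0, 0, 0]
    - [0, 0, 0]
    - [0, 0, 0]
  claw: [1, 1, 1, 1, 1]

```text
time_s: 8.85
ee_pos: [558.2, -50.6, 111.0]
ee_rot: [0.678, 0.735, -0.0, -0.001]
ft_force: [-0.2, 0.3, 0.7]
finger_gap: 1.0
grasp_force: 0.0
```

```bash
python3 -c "from h import *;st()"
```

```text
{'time_s': np.float64(8.85), 'joint_pos': array([-0.222,  0.454, -0.331,  0.787,  0.   ,  1.269]), 'ee_pos': array([558.174, -50.635, 110.954]), 'ee_rot': array([ 0.678,  0.735, -0.   , -0.001]), 'ft_force': array([-0.206,  0.255,  0.699]), 'torque': array([ 0.003, -0.013, -0.041]), 'finger_gap': np.float64(1.0), 'grasp_force': np.float64(0.0)}
```

Request:
apply_moves:
  dp:
    - [0, 0, 0]
    - [0, 0, 0]
    - [0, 0, 0]
    - [0, 0, 0]
    - [0, 0, 0]
  dr:
    - [0, 0, 0]
    - [0, 0, 0]
    - [0, 0, 0]
    - [0, 0, 0]
    - [0, 0, 0]
  claw: [0.3, 0, -0.5, -1, -1]

```text
time_s: 9.35
ee_pos: [558.3, -50.9, 112.5]
ee_rot: [0.678, 0.735, -0.0, -0.0]
ft_force: [-3.2, -0.4, 5.1]
finger_gap: 0.6
grasp_force: 62.7
```

```bash
python3 -c "from h import *;st()"
```

```text
{'time_s': np.float64(9.35), 'joint_pos': array([-2.220e-01,  4.520e-01, -3.300e-01,  7.890e-01, -1.000e-03,
        1.269e+00]), 'ee_pos': array([558.32 , -50.871, 112.463]), 'ee_rot': array([ 0.678,  0.735, -0.   , -0.   ]), 'ft_force': array([-3.155, -0.436,  5.089]), 'torque': array([-0.047,  0.761, -0.024]), 'finger_gap': np.float64(0.6), 'grasp_force': np.float64(62.726)}
```

Request:
apply_moves:
  dp:
    - [0, 0, 0]
    - [0, 0, 0]
    - [0, 0, 0]
    - [0, 0, 0]
    - [0, 0, 0]
  dr:
    - [0, 0, 0.04]
    - [0, 0, 0.08]
    - [0, 0, 0.12]
    - [0, 0, 0.12]
    - [0, 0, 0.12]
  claw: [-1, -1, -1, -1, -1]

```text
time_s: 9.85
ee_pos: [558.6, -51.4, 112.4]
ee_rot: [0.634, 0.773, -0.0, 0.0]
ft_force: [-3.8, -1.4, 5.3]
finger_gap: 0.597
grasp_force: 62.4
```

```bash
python3 -c "from h import *;st()"
```

```text
{'time_s': np.float64(9.85), 'joint_pos': array([-2.230e-01,  4.520e-01, -3.300e-01,  7.880e-01, -1.000e-03,
        1.152e+00]), 'ee_pos': array([558.597, -51.359, 112.403]), 'ee_rot': array([ 0.634,  0.773, -0.   ,  0.   ]), 'ft_force': array([-3.794, -1.368,  5.324]), 'torque': array([-0.308,  0.658, -1.463]), 'finger_gap': np.float64(0.597), 'grasp_force': np.float64(62.438)}
```

Request:
apply_moves:
  dp:
    - [0, 0, 0]
    - [0, 0, 0]
    - [0, 0, 0]
    - [0, 0, 0.02]
    - [0, 0, 0.02]
  dr:
    - [0, 0, -0.06]
    - [0, 0, -0.12]
    - [0, 0, -0.18]
    - [0, 0, -0.24]
    - [0, 0, -0.24]
  claw: [-1, -1, -1, -1, -1]

```text
time_s: 10.35
ee_pos: [558.2, -52.1, 112.4]
ee_rot: [0.721, 0.693, -0.002, 0.001]
ft_force: [-3.5, -5.0, 4.9]
finger_gap: 0.602
grasp_force: 62.7
```

```bash
python3 -c "from h import *;st()"
```

```text
{'time_s': np.float64(10.35), 'joint_pos': array([-0.223,  0.452, -0.33 ,  0.789, -0.003,  1.389]), 'ee_pos': array([558.198, -52.148, 112.363]), 'ee_rot': array([ 0.721,  0.693, -0.002,  0.001]), 'ft_force': array([-3.535, -4.96 ,  4.905]), 'torque': array([-0.847,  0.948,  0.037]), 'finger_gap': np.float64(0.602), 'grasp_force': np.float64(62.667)}
```

Request:
apply_moves:
  dp:
    - [0, 0, 0.02]
    - [0, 0, 0.05]
    - [0, 0, 0.07]
    - [0, 0, 0.1]
    - [0, 0, 0.12]
  dr:
    - [0, 0, -0.12]
    - [0, 0, -0.24]
    - [0, 0, -0.36]
    - [0, 0, -0.48]
    - [0, 0, -0.6]
  claw: [-1, -1, -1, -1, -1]

```text
time_s: 10.85
ee_pos: [557.5, -51.3, 112.9]
ee_rot: [0.895, 0.447, -0.001, -0.0]
ft_force: [-3.9, -2.0, 2.3]
finger_gap: 0.598
grasp_force: 62.4
```

```bash
python3 -c "from h import *;st()"
```

```text
{'time_s': np.float64(10.85), 'joint_pos': array([-0.223,  0.451, -0.33 ,  0.792, -0.002,  1.993]), 'ee_pos': array([557.466, -51.29 , 112.904]), 'ee_rot': array([ 0.895,  0.447, -0.001, -0.   ]), 'ft_force': array([-3.902, -2.007,  2.346]), 'torque': array([-0.48 ,  0.91 ,  0.082]), 'finger_gap': np.float64(0.598), 'grasp_force': np.float64(62.36)}
```

Request:
apply_moves:
  dp:
    - [0, 0, 0.02]
    - [0, 0, 0.05]
    - [0, 0, 0.08]
    - [0, 0, 0.11]
    - [0, 0, 0.14]
  dr:
    - [0, 0, -0.13]
    - [0, 0, -0.26]
    - [0, 0, -0.39]
    - [0, 0, -0.52]
    - [0, 0, -0.65]
  claw: [-1, -1, -1, -1, -1]

```text
time_s: 11.35
ee_pos: [556.8, -50.8, 113.5]
ee_rot: [0.99, 0.138, -0.002, -0.0]
ft_force: [-2.9, -2.2, -3.1]
finger_gap: 0.601
grasp_force: 62.7
```

Request:
apply_moves:
  dp:
    - [0, 0, 0]
    - [0, 0, 0.1]
    - [0, 0, 0.3]
    - [0, 0, 0.6]
    - [0, 0, 0.6]
  dr:
    - [0, 0, -0.05]
    - [0, 0, -0.1]
    - [0, 0, -0.1]
    - [0, 0, -0.1]
    - [0, 0, -0.1]
  claw: [-1, -1, -1, -1, -1]

```text
time_s: 11.85
ee_pos: [557.1, -50.2, 120.1]
ee_rot: [0.996, 0.091, -0.002, -0.001]
ft_force: [-5.6, -0.0, -3.6]
finger_gap: 0.598
grasp_force: 63.3
```

```bash
python3 -c "from h import *;st()"
```

```text
{'time_s': np.float64(11.85), 'joint_pos': array([-0.222,  0.443, -0.322,  0.809,  0.   ,  2.738]), 'ee_pos': array([557.056, -50.224, 120.13 ]), 'ee_rot': array([ 0.996,  0.091, -0.002, -0.001]), 'ft_force': array([-5.603, -0.012, -3.556]), 'torque': array([ 0.097,  1.125, -0.009]), 'finger_gap': np.float64(0.598), 'grasp_force': np.float64(63.325)}
```

The cap lifts with only a few newtons, so it is free. I'll raise it clear.

Request:
apply_moves:
  dp:
    - [0, 0, 1]
    - [0, 0, 2]
    - [0, 0, 3]
    - [0, 0, 4]
    - [0, 0, 5]
  dr:
    - [0, 0, 0]
    - [0, 0, 0]
    - [0, 0, 0]
    - [0, 0, 0]
    - [0, 0, 0]
  claw: [-1, -1, -1, -1, -1]

```text
time_s: 12.35
ee_pos: [559.4, -50.9, 172.4]
ee_rot: [0.996, 0.09, 0.001, 0.0]
ft_force: [-0.1, 0.5, -2.7]
finger_gap: 0.596
grasp_force: 63.5
```

Request:
apply_moves:
  dp:
    - [0, 0, 1.5]
    - [0, 0, 3]
    - [0, 0, 4.5]
    - [0, 0, 5.5]
    - [0, 0, 6]
  dr:
    - [0, 0, 0]
    - [0, 0, 0]
    - [0, 0, 0]
    - [0, 0, 0]
    - [0, 0, 0]
  claw: [-1, -1, -1, -1, -1]

```text
time_s: 12.85
ee_pos: [559.4, -50.9, 232.3]
ee_rot: [0.996, 0.09, 0.001, 0.0]
ft_force: [-0.6, -0.5, -2.8]
finger_gap: 0.596
grasp_force: 63.5
```

Request:
apply_moves:
  dp:
    - [0, 0, 0]
    - [0, 0, 0]
    - [0, 0, 0]
    - [0, 0, 0]
    - [0, 0, 0]
  dr:
    - [0, 0, 0]
    - [0, 0, 0]
    - [0, 0, 0]
    - [0, 0, 0]
    - [0, 0, 0]
  claw: [-1, -1, -1, -1, -1]

```text
time_s: 13.35
ee_pos: [558.5, -50.7, 230.3]
ee_rot: [0.996, 0.09, -0.0, -0.0]
ft_force: [0.3, -0.1, -2.6]
finger_gap: 0.604
grasp_force: 63.5
```

Run:
```python
from h import *
st(); shot('d',[('scene',250,60,150,150,3),('top',240,110,110,150,3)])
```

```text
{'time_s': np.float64(13.35), 'joint_pos': array([-0.222,  0.348, -0.164,  1.06 , -0.   ,  2.739]), 'ee_pos': array([558.533, -50.729, 230.31 ]), 'ee_rot': array([ 0.996,  0.09 , -0.   , -0.   ]), 'ft_force': array([ 0.297, -0.093, -2.603]), 'torque': array([-0.031, -0.055,  0.029]), 'finger_gap': np.float64(0.604), 'grasp_force': np.float64(63.519)}
```

View pics/d.png

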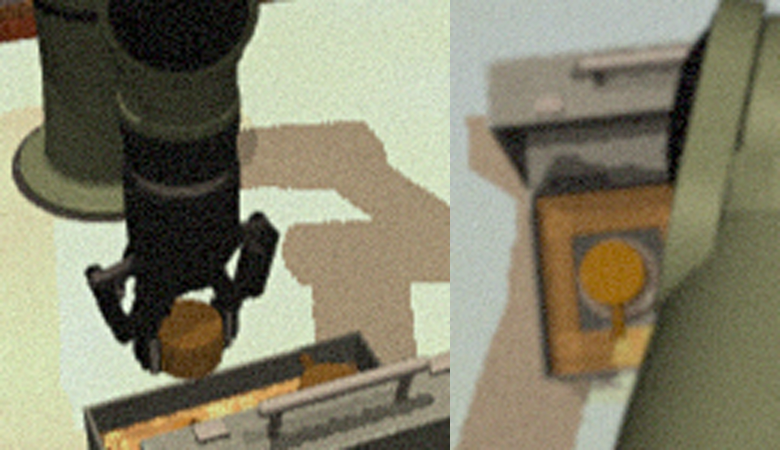

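The cap is level in the pads, at crop (190,340), well above the case. The lid is still open and the adapter is in place at (612,275). Handing in.

```bash
python3 -c "
from bench import manip
print(manip.job_done())"
```

```text
the job is handed in; nothing more can be done
None
```

The job is handed in: the lid rests open on its stop, and the cap, which had a left-hand thread, is off and held still and level about 11 cm above where it sat; the adapter and the things around the case were left alone.

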